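# Load the till-roll holder

## Robot

A 6-joint arm with a two-finger parallel gripper is mounted at the origin on a cart in front of the work surface, level with it; the furniture and walls round the work are solid. World frame = base frame: x ahead of the robot, y to its left, z up, the work surface at z = 0. Lengths are in mm, angles in rad, forces in N, time in s.
With the tool pointing down it reaches from about 325 to 850 mm from the base axis. Payload 15.5 kg.
Tool frame: the origin (TCP) lies at the very end of the fingers, on their centre line; the grasp point (between the pads) lies 19 mm behind it; z points along the fingers, y is the line along which they close (so a half turn about z gives the same grasp; the last joint's range is limited). The gripper opens to 91 mm and grips with 3 to 60 N. Pads are 32 mm wide; open, the fingers measure 118 mm over their backs; the gripper's body (76 mm by 178 mm) begins 60 mm behind the grasp point.
Start: joints at [1.028, 0.494, 1.345, -0, 1.302, -0.096], TCP at [270.61, 563.379, 213.915] pointing down, gripper open.
Joint ranges: [-2.91, 2.91], [-0.82, 2.16], [0.22, 2.67], [-1.22, 4.37], [0.12, 2.79], [-3.08, 3.08]. Speed limits (rad/s): [1.89, 1.89, 2.57, 3.01, 3.01, 3.01].

## Interface

Orientations are given as a 3x3 rotation matrix whose columns are the frame's x, y, z axes.
In Python, from cell import arm, get_image, finish_job gives the robot as it stands.
- The arm moves only by the tool send_rows, never from a script. Its arguments are lists of equal length, an entry for each row: "claw": the finger opening in m, from 0 to 0.0912; "travel": the shift along the tool's x, y, z in m, a list of three; "twist": the turn about the tool's z in rad. In form: {"claw": [claw, ...], "travel": [[x, y, z], ...], "twist": [twist, ...]}. A call has exactly 10 rows; each row is the pose to reach, as a shift and turn from the pose commanded when the call began, along the tool's axes at that moment; what a row does not reach only later rows make up. A row lasts 1/8 s, in which the tool goes at most 62.5 mm and 10.7 degrees, less where a joint would pass 70% of its speed; a pose out of reach is approached as far as the arm can. A call with a gripper value outside its range is refused whole. The fingers move at their own pace and stop on an object; "grip_force" is the grip in N (left out, the last holds). Time passes only in rows, so rows that repeat a pose let the fingers close, or fill a call up. It gives the time, the measured TCP pose, the force, the opening and the grip force at its end, in the units of the state.
- arm.get_obs(): the state, without advancing time (a new reading comes with each control period).
- get_image(name): name is "scene" or "top"; returns a dict with "color" (420x560x3 uint8, red, green, blue), "camera_matrix" (3x3 intrinsics, pixels), "view" (4x4, takes a point from world to camera coordinates). Camera axes: x right, y up, looking along -z (the intrinsics and any distortion apply to the point x, -y, -z); pixel columns grow to the right and rows downward; lengths in mm; the calibration is good to about 2 mm. A picture is of the moment at which its call begins. There is no depth.
- finish_job(): hands the job in; it is judged then, once.
The state is a dict: "clock": time; "q": joint angles; "joint_vel": joint speeds; "tau": joint torques, N m; "tcp_pos": TCP position; "ee_rot": TCP orientation; "wrist_force": force on the tool from outside, world axes, zero at the start; "wrist_torque": the same for the moment, N m; "width": finger opening in mm; "grasp_force": force on a finger pad.
Only numpy, scipy, OpenCV 4.12 (cv2) and the standard library are available. Lean on these libraries where they do the work, as an engineer would, in place of code of your own. Each camera call takes 0.05 s, during which the arm holds its last target. There are 200 camera calls.

## Task

Load the wooden till-roll holder: put the wide paper roll onto its steel rod first, all the way back against the end plate, then the narrow roll right up against the wide one. Then close the rod with the square wooden end cap, open end first and pushed fully home, and let go. Leave the croissant, the cake and the cookie beside it where they are.

Things in the scene. Friction and masses are not known exactly. Their poses are not given: they have to be found in the camera images.
- holder: Fixed wooden roll holder, board 262 x 260 mm on a 12 mm steel foot. Origin: centre of its underside, z up. x runs along the rod from its free tip to the end plate, away from the robot; y points left across the tray. The loading tray (x -137 to +2 mm, y -130 to +130 mm, top at z = 40 mm) has three grooves along x. Home centres: wide roll x = 80, narrow roll x = 30, end cap x = -23 mm.
- rod_tip (a point): The rod's free tip, on its axis; axes as the holder's. It is at x = -38, y = 0, z = 75 mm of the holder. The horizontal steel rod is 20 mm thick; its last 6 mm taper to 12 mm.
- rod_root (a point): Where the rod's axis meets the face of the end plate: x = 110, y = 0, z = 75 mm of the holder. The end plate is 90 mm wide, its top at z = 92 mm. Beyond x = +2 mm there is no tray below the rod: a roll pushed off the tray drops 3 mm and hangs on the rod, its own axis at z = 67 mm.
- middle_groove (a point): Point at the tray's top in the middle groove (x = -90, y = 0, z = 40 mm of the holder), 36 mm wide, in line with the rod; axes as the holder's. A roll lying in it has its axis at z = 70 mm and can be pushed straight along +x onto the rod. The two parking grooves, 14 mm wide, lie at y = -90 and +90 mm; a light sideways push rolls a roll out of one, and it drops into the middle groove.
- roll_wide_center (a point): Centre of the wide roll of white paper on a cardboard core: 70 mm in diameter, 60 mm wide, bore 36 mm right through, about 0.2 kg. Its x axis is the roll's axis; y and z turn as it rolls. It starts on its rim in either parking groove, axis along the groove and at z = 74 mm, centre at x = -98 to -82 mm of the holder.
- roll_narrow_center (a point): Centre of the narrow paper roll: 70 mm in diameter like the wide one, but 40 mm wide, bore 36 mm, about 0.14 kg. Its x axis is the roll's axis; y and z turn as it rolls. It starts in the other parking groove, likewise.
- cap_center (a point): Centre of the end cap, a wooden block 60 mm long (x), 46 mm square (y, z), 0.09 kg, standing on the counter right of the holder, centre 23 mm up. x points out of its open end: round bore 23 mm wide, 3 mm chamfer, 45 mm deep; a round metal inlay marks the closed end. It goes on with its x along the holder's x and stays on the rod by itself. Grip the outer half (x -30 to 0) across y.
- croissant: Bystander, not part of the job; stays where it is. Croissant, 133 x 65 x 49 mm. Origin: centre of its underside.
- bundt: Bystander, not part of the job; stays where it is. Small round chocolate cake with pink icing, 104 mm across, 82 mm high. Origin: centre of its underside.
- biscuit: Bystander, not part of the job; stays where it is. Chocolate chip cookie, 68 mm across, 15 mm thick. Origin: centre of its underside.
Things that resemble listed ones, but are neither listed nor needed, are in the scene too. Leave any green or red look-alike of the part that bears roll_narrow_center alone.

How it is judged (in metres and radians):
On the way, in this order (a step that is already met when the one before it is completed fails the run):
1. the wide roll hangs on the rod (x of roll_wide_center in the frame of holder between 0.03 and 0.09 m and y of roll_wide_center in the frame of holder between -0.012 and 0.012 m and z of roll_wide_center in the frame of holder between 0.056 and 0.078 m and angle between the x axis of roll_wide_center and the x axis of holder, either way round below 0.15 rad), for 0.2 s.
2. the narrow roll hangs on the rod, in front of the wide one (x of roll_narrow_center in the frame of holder between 0.01 and 0.04 m and y of roll_narrow_center in the frame of holder between -0.012 and 0.012 m and z of roll_narrow_center in the frame of holder between 0.056 and 0.078 m and angle between the x axis of roll_narrow_center and the x axis of holder, either way round below 0.15 rad), for 0.2 s.
At the end, for the whole second after the job is handed in: Both rolls hang on the rod, the wide one against the end plate (within 6 mm) and the narrow one next to it (centre within 7 mm of its home), the end cap is on the rod, pushed home within 6 mm and straight within 0.15 rad, and all three are at rest (x of roll_wide_center in the frame of holder between 0.074 and 0.086 m and y of roll_wide_center in the frame of holder between -0.012 and 0.012 m and z of roll_wide_center in the frame of holder between 0.056 and 0.078 m and angle between the x axis of each of roll_wide_center, roll_narrow_center, cap_center and the x axis of holder, either way round below 0.15 rad and x of roll_narrow_center in the frame of holder between 0.023 and 0.037 m and y of roll_narrow_center in the frame of holder between -0.012 and 0.012 m and z of roll_narrow_center in the frame of holder between 0.056 and 0.078 m and x of cap_center in the frame of holder between -0.029 and -0.017 m and y of cap_center in the frame of holder between -0.006 and 0.006 m and z of cap_center in the frame of holder between 0.068 and 0.081 m and linear speed of each of roll_wide, roll_narrow, end_cap below 0.02 m/s); the robot touches nothing.
It fails at once if a pastry beside the work (croissant, cake or cookie) is shoved more than 25 mm (distance of any of croissant, bundt, biscuit from where it was at the start of the episode above 0.025 m).
It also fails if it takes over 72 s, if anything falls off the work surface, if the arm or the gripper's body presses on something with over 40 N, if the wrist force passes 120 N, or if a joint passes its speed limit or range.

## Working session

There is one attempt and no reset: what is moved stays moved. The work goes in short steps, Python scripts to look and compute and a tool call to move; the robot and the scene stay as the last step left them, time stands still between calls to the robot, and variables do not carry over. Pictures are saved under pics/ and viewed, at most 10 in all, crops included, and the job is handed in when it is done.

Besides the shell and the picture viewer there is one more tool, called by a JSON object that holds its "method" and its "body". send_rows: Moves the arm, as the interface text tells. Its arguments: {"type":"object","properties":{"claw":{"type":"array"},"travel":{"type":"array"},"twist":{"type":"array"},"grip_force":{"type":"number"}},"required":["claw","travel","twist"]}

```bash
mkdir -p pics; cat > h.py <<'E'
import numpy as np, cv2
from cell import arm, get_image, finish_job
def proj(im,P):
    P=np.atleast_2d(P); c=(im["view"]@np.c_[P,np.ones(len(P))].T)[:3].T*[1,-1,-1]
    p=(im["camera_matrix"]@c.T).T; return p[:,:2]/p[:,2:]
def ray(im,uv,z):
    "pixel -> world point on plane z"
    V=im["view"];R=V[:3,:3];o=-R.T@V[:3,3]
    d=np.linalg.inv(im["camera_matrix"])@np.r_[uv,1]; d=R.T@(d*[1,-1,-1])
    return o+d*(z-o[2])/d[2]
def snap(n,f):
    im=get_image(n); cv2.imwrite(f"pics/{f}.png",im["color"][:,:,::-1]); return im
E
python3 - <<'E'
from h import *
import pickle
for n in("scene","top"):
    im=snap(n,n+"0"); pickle.dump(im,open(n+"0.pkl","wb"))
    V=im["view"]; print(n,(-V[:3,:3].T@V[:3,3]).round(), im.keys())
print(arm.get_obs())
a=cv2.imread("pics/scene0.png");b=cv2.imread("pics/top0.png")
E
```

```text
scene [ 182. -859.  943.] dict_keys(['color', 'camera_matrix', 'view'])
top [ 305. -173. 1321.] dict_keys(['color', 'camera_matrix', 'view'])
{'clock': 0.1, 'q': array([ 1.02751742e+00,  4.94076784e-01,  1.34604146e+00,  1.31596141e-05,
        1.30252971e+00, -9.54941390e-02]), 'joint_vel': array([ 9.60115828e-05, -1.35964990e-03, -3.29740326e-03,  6.52926311e-04,
       -5.25047410e-04,  1.01018036e-03]), 'tau': array([ 2.51647391e-03, -8.80251575e+01, -3.82536829e+01,  7.08679645e-02,
        4.84877068e-02, -3.18391074e-05]), 'tcp_pos': array([270.42155262, 563.096549  , 213.43481445]), 'ee_rot': array([[-9.01406899e-01,  4.32972625e-01, -5.56393528e-04],
       [ 4.32972967e-01,  9.01406460e-01, -8.96794822e-04],
       [ 1.13249113e-04, -1.04928040e-03, -9.99999443e-01]]), 'wrist_force': array([-0.56060598, -0.53947412, -0.0571484 ]), 'wrist_torque': array([-0.02031647,  0.03049058, -0.01336033]), 'grasp_force': 0.0, 'width': 91.26355960090885}
```

View pics/scene0.png

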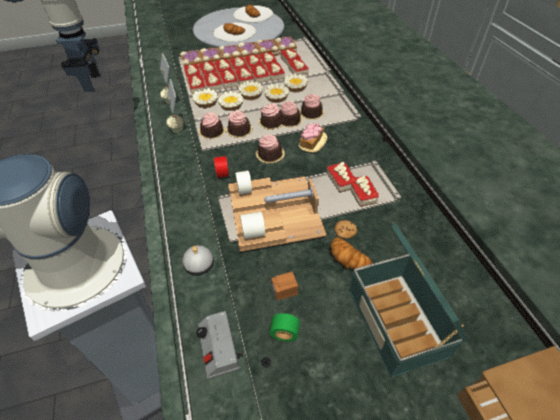

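View pics/top0.png

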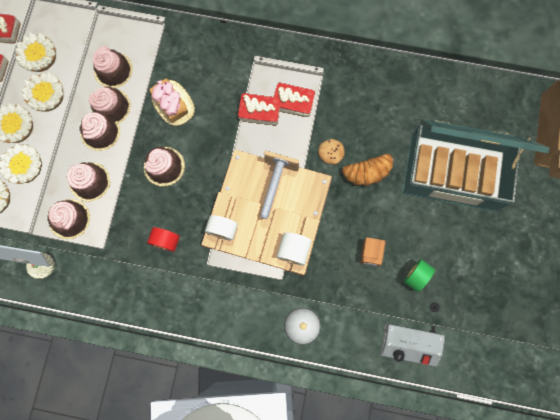

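The scene view shows the holder at about (278,210). The narrow white roll is at (243,182) and the wide one at (253,225). In the top view the wide roll is at (294,248), the narrow at (221,228), and the brown block at (373,251).

Could be mistaken:
- **Rolls:** red roll (163,239) and green roll (419,275) in the top view. I leave both.
- **Cap:** bread slices in the box (460,170).

I'm choosing the white rolls in the grooves and the brown block right of the holder.

```bash
python3 - <<'E'
import cv2,numpy as np
b=cv2.imread("pics/top0.png");a=cv2.imread("pics/scene0.png")
c1=cv2.resize(b[140:285,195:400],None,fx=3.6,fy=3.6,interpolation=cv2.INTER_CUBIC)[:, :738]
cv2.imwrite("pics/c1.png",c1)
c2=cv2.resize(a[165:310,220:350],None,fx=4,fy=4,interpolation=cv2.INTER_CUBIC)
cv2.imwrite("pics/c2.png",c2); print(c1.shape,c2.shape)
E
```

```text
(522, 738, 3) (580, 520, 3)
```

View pics/c1.png

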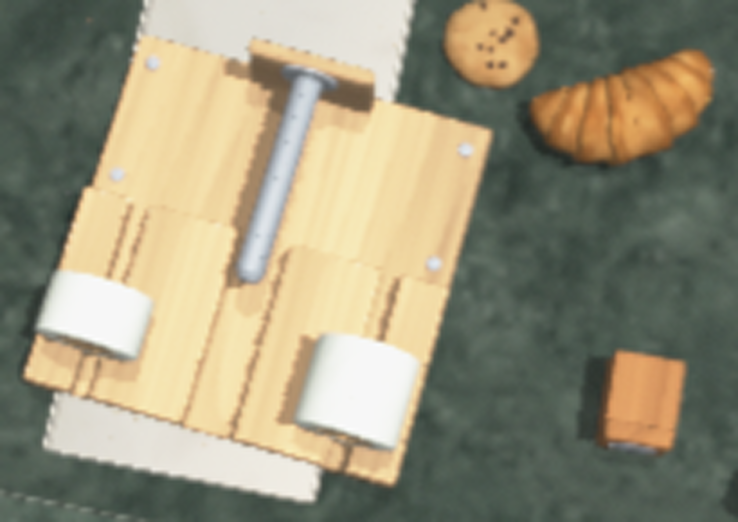

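View pics/c2.png

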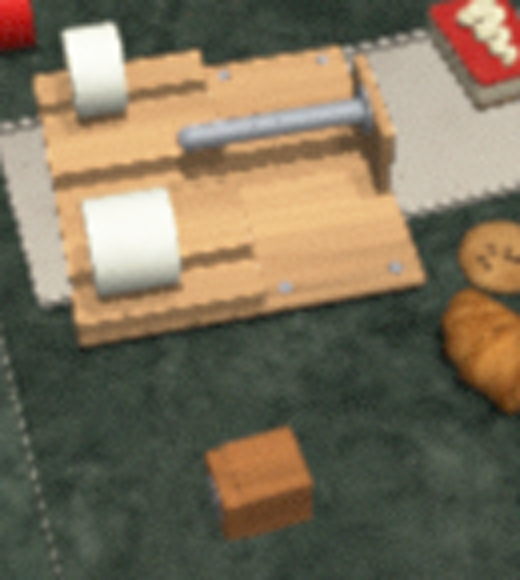

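The crops show the round metal inlay on the cap's robot-side face (c1 632,447; c2 212,490), so its open end faces away from the robot. The wide roll is at c1 (357,390) and the narrow at (95,315). The rod tip is at (250,273) and its root at (305,78).

```bash
cat > m.py <<'E'
from h import *
import pickle
T=pickle.load(open("top0.pkl","rb"));S=pickle.load(open("scene0.pkl","rb"))
f=lambda c:((np.array(c)+.5)/3.6-.5+[195,140])
g=lambda c:((np.array(c)+.5)/4-.5+[220,165])
FR=ray(T,f((395,486)),40);FL=ray(T,f((25,378)),40)
print("front",FR.round(),FL.round(),"len",np.linalg.norm(FR-FL))
sFR=ray(S,g((77,335)),38);sFL=ray(S,g((36,77)),40);print("scene",sFR.round(),sFL.round())
BL=ray(T,f((85,188)),40);BR=ray(T,f((447,287)),40);print("tray back",BL.round(),BR.round())
tip=ray(T,f((251,270)),75);root=ray(T,f((307,80)),75);print("rod",tip.round(),root.round(),np.linalg.norm(root-tip))
print("rod scene",ray(S,g((186,138)),75).round(),ray(S,g((365,112)),75).round())
ya=[np.arctan2(*(v[1],v[0])) for v in (FL-FR,BL-BR,root-tip,BL-FL,BR-FR)]
print("yaws",np.round([ya[0]-np.pi/2,ya[1]-np.pi/2,*ya[2:]],4))
def mask(im,box,lo,hi):
    hsv=cv2.cvtColor(im["color"],cv2.COLOR_RGB2HSV);m=cv2.inRange(hsv,lo,hi)
    z=np.zeros_like(m);x0,y0,x1,y1=box;z[y0:y1,x0:x1]=m[y0:y1,x0:x1]
    c=max(cv2.findContours(z,0,1)[0],key=cv2.contourArea);return c
for n,box in(("narrow",(200,205,242,245)),("wide",(272,225,315,268))):
    r=cv2.minAreaRect(mask(T,box,(0,0,170),(180,45,255)))
    P=[ray(T,p,74)[:2] for p in cv2.boxPoints(r)]
    print(n,r,np.mean(P,0).round(1),np.linalg.norm(np.diff(P,axis=0),axis=1).round())
    print(np.round(P,0).tolist())
# cap top face corners (c1) at z=46
C=[ray(T,f(p),46) for p in((617,350),(685,360),(672,451),(604,442))]
print("cap",np.round(C,0)[:,:2].tolist(),np.mean(C,0).round(1),[np.linalg.norm(C[i]-C[i-1]).round() for i in range(4)])
D=[ray(S,g(p),46) for p in((207,454),(291,428),(313,475),(219,496))]
print("cap scene",np.round(D,0)[:,:2].tolist(),np.mean(D,0).round(1))
E
python3 m.py
```

```text
front [ 419. -227.   40.] [508.  17.  40.] len 259.58749808681716
scene [ 417. -230.   38.] [511.  19.  40.]
tray back [638. -29.  40.] [ 552. -272.   40.]
rod [ 565. -140.   75.] [ 694. -186.   75.] 136.768089190676
rod scene [ 565. -136.   75.] [ 695. -188.   75.]
yaws [-0.3502 -0.3394 -0.3401 -0.3398 -0.33  ]
narrow ((221.65000915527344, 226.050048828125), (28.46049690246582, 18.657434463500977), 18.43494987487793) [544.4 -37.1] [45. 69. 45.]
[[536.0, 2.0], [579.0, -13.0], [552.0, -77.0], [511.0, -61.0]]
wide ((294.3122863769531, 247.11679077148438), (29.116159439086914, 27.244407653808594), 16.927513122558594) [ 482.5 -206.4] [65. 69. 65.]
[[464.0, -163.0], [525.0, -186.0], [500.0, -250.0], [440.0, -227.0]]
cap [[500.0, -382.0], [490.0, -427.0], [430.0, -412.0], [439.0, -368.0]] [ 464.5 -397.4   46. ] [np.float64(63.0), np.float64(46.0), np.float64(62.0), np.float64(45.0)]
cap scene [[443.0, -368.0], [501.0, -382.0], [493.0, -420.0], [433.0, -400.0]] [ 467.5 -392.4   46. ]
```

```bash
cat >> h.py <<'E'
H=np.array([593,-150.]);YAW=-0.34
c,s=np.cos(YAW),np.sin(YAW);RH=np.array([[c,-s],[s,c]])
h2w=lambda x,y:H+RH@[x,y]
def plan(xy,z,yaw=YAW):
    "shift (m) in current tool axes and twist to a TCP target, tool x along -x of the part"
    o=arm.get_obs();R=np.array(o["ee_rot"]);p=np.array(o["tcp_pos"])
    d=R.T@(np.r_[xy,z]-p)
    ay=np.arctan2(R[1,1],R[0,1]);tw=-((yaw+np.pi/2-ay+np.pi/2)%np.pi-np.pi/2)
    print("t",round(o["clock"],2),"tcp",p.round(1),"shift",(d/1000).round(4),"twist",round(tw,4),"w",round(o["width"],1),"F",np.round(o["wrist_force"],1),"hold",(RH.T@(p[:2]-H)).round(1))
E
python3 -c "
from h import *
plan(h2w(-88,-90),200)"
```

```text
t 0.1 tcp [270.4 563.1 213.4] shift [-0.5217 -0.6021  0.014 ] twist -0.1078 w 91.3 F [-0.6 -0.5 -0.1] hold [-541.9  564.7]
```

{"method": "send_rows", "body": {"claw": [0.091,0.091,0.091,0.091,0.091,0.091,0.091,0.091,0.091,0.091], "travel": [[-0.5217,-0.602,0.014],[-0.5217,-0.602,0.014],[-0.5217,-0.602,0.014],[-0.5217,-0.602,0.014],[-0.5217,-0.602,0.014],[-0.5217,-0.602,0.014],[-0.5217,-0.602,0.014],[-0.5217,-0.602,0.014],[-0.5217,-0.602,0.014],[-0.5217,-0.602,0.014]], "twist": [-0.108,-0.108,-0.108,-0.108,-0.108,-0.108,-0.108,-0.108,-0.108,-0.108], "grip_force": 15}}

```text
clock: 1.35
tcp_pos: [435.2, -41.6, 202.9]
ee_rot: [[-0.943, 0.334, 0.0], [0.334, 0.943, 0.0], [-0.0, 0.0, -1.0]]
wrist_force: [1.1, 1.0, 0.5]
width: 91.0
grasp_force: 0.0
```

```bash
python3 -c "
from h import *
plan(h2w(-88,-90),190)"
```

```text
t 1.35 tcp [435.2 -41.6 202.9] shift [-0.097  -0.1395  0.0129] twist -0.0 w 91.0 F [1.1 1.  0.5] hold [-185.    49.5]
```

{"method": "send_rows", "body": {"claw": [0.091,0.091,0.091,0.091,0.091,0.091,0.091,0.091,0.091,0.091], "travel": [[-0.05,-0.07,0.006],[-0.09,-0.13,0.013],[-0.09,-0.13,0.013],[-0.09,-0.13,0.013],[-0.09,-0.13,0.013],[-0.09,-0.13,0.013],[-0.09,-0.13,0.013],[-0.09,-0.13,0.013],[-0.09,-0.13,0.013],[-0.09,-0.13,0.013]], "twist": [0,0,0,0,0,0,0,0,0,0]}}

```text
clock: 2.6
tcp_pos: [476.6, -192.0, 189.9]
ee_rot: [[-0.943, 0.333, -0.0], [0.333, 0.943, -0.0], [0.0, -0.0, -1.0]]
wrist_force: [0.8, -0.2, 0.6]
width: 91.0
grasp_force: 0.0
```

```bash
python3 -c "
from h import *
plan(h2w(-88,-90),55); snap('top','t1')
import cv2; b=cv2.imread('pics/t1.png'); cv2.imwrite('pics/t1c.png',cv2.resize(b[140:285,195:335],None,fx=4,fy=4,interpolation=2))"
```

```text
t 2.6 tcp [ 476.6 -192.   189.9] shift [-0.0078 -0.0116  0.135 ] twist 0.0003 w 91.0 F [ 0.8 -0.2  0.6] hold [-95.8 -78.4]
```

View pics/t1c.png

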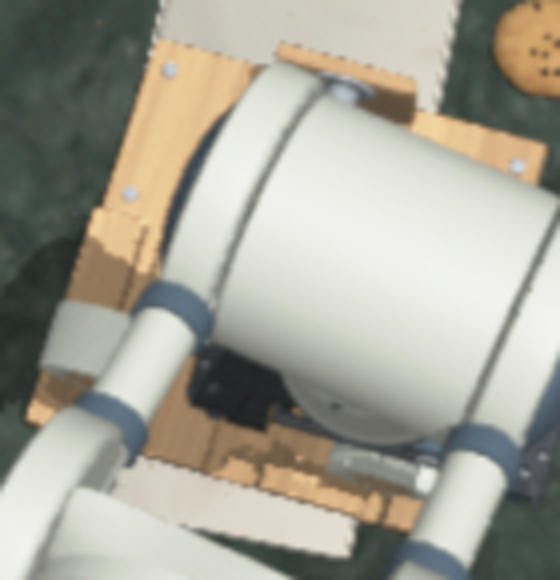

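The top view is blocked by the arm's white links (only the wide roll's near rim shows at about (380,465)). The measured numbers agree with the stated groove positions, so I descend and grip.

{"method": "send_rows", "body": {"claw": [0.091,0.091,0.091,0.091,0.091,0.091,0.07,0.06,0.06,0.06], "travel": [[-0.0078,-0.0116,0.0],[-0.0078,-0.0116,0.04],[-0.0078,-0.0116,0.08],[-0.0078,-0.0116,0.11],[-0.0078,-0.0116,0.135],[-0.0078,-0.0116,0.135],[-0.0078,-0.0116,0.135],[-0.0078,-0.0116,0.135],[-0.0078,-0.0116,0.135],[-0.0078,-0.0116,0.135]], "twist": [0,0,0,0,0,0,0,0,0,0], "grip_force": 15}}

```text
clock: 3.9
tcp_pos: [480.7, -205.9, 55.8]
ee_rot: [[-0.943, 0.333, 0.002], [0.333, 0.943, -0.001], [-0.002, -0.0, -1.0]]
wrist_force: [-0.4, 0.7, 8.9]
width: 69.8
grasp_force: 15.0
```

```bash
python3 -c "
from h import *
plan(h2w(-88,-90),55); print(arm.get_obs()['grasp_force'])
plan(h2w(-88,0),56);plan(h2w(78,0),56)"
```

```text
t 3.9 tcp [ 480.7 -205.9   55.8] shift [0.0008 0.0002 0.0008] twist 0.0003 w 69.8 F [-0.4  0.7  8.9] hold [-87.2 -90.2]
14.985951371490955
t 3.9 tcp [ 480.7 -205.9   55.8] shift [ 0.0008  0.0902 -0.0002] twist 0.0003 w 69.8 F [-0.4  0.7  8.9] hold [-87.2 -90.2]
t 3.9 tcp [ 480.7 -205.9   55.8] shift [-0.1652  0.0901  0.    ] twist 0.0003 w 69.8 F [-0.4  0.7  8.9] hold [-87.2 -90.2]
```

{"method": "send_rows", "body": {"claw": [0.06,0.06,0.06,0.06,0.06,0.06,0.06,0.06,0.06,0.06], "travel": [[0.001,0,-0.01],[0.001,0,-0.012],[0.001,0.03,-0.012],[0.001,0.06,-0.012],[0.001,0.0902,-0.01],[0.001,0.0902,-0.002],[0.001,0.0902,-0.002],[0.001,0.0902,-0.002],[0.001,0.0902,-0.002],[0.001,0.0902,-0.002]], "twist": [0,0,0,0,0,0,0,0,0,0], "grip_force": 20}}

```text
clock: 5.15
tcp_pos: [509.2, -120.6, 57.1]
ee_rot: [[-0.943, 0.334, 0.0], [0.334, 0.943, -0.0], [-0.0, -0.0, -1.0]]
wrist_force: [0.1, 0.3, -1.9]
width: 69.8
grasp_force: 20.0
```

```bash
python3 -c "
from h import *
plan(h2w(78,0),57.5)
for n in('scene','top'): snap(n,n+'2')
import cv2; b=cv2.imread('pics/scene2.png'); cv2.imwrite('pics/s2c.png',cv2.resize(b[145:305,200:350],None,fx=3.7,fy=3.7,interpolation=2))"
```

```text
t 5.15 tcp [ 509.2 -120.6   57.1] shift [-0.1668  0.0003 -0.0004] twist -0.0003 w 69.8 F [ 0.1  0.3 -1.9] hold [-88.8  -0.3]
```

View pics/s2c.png

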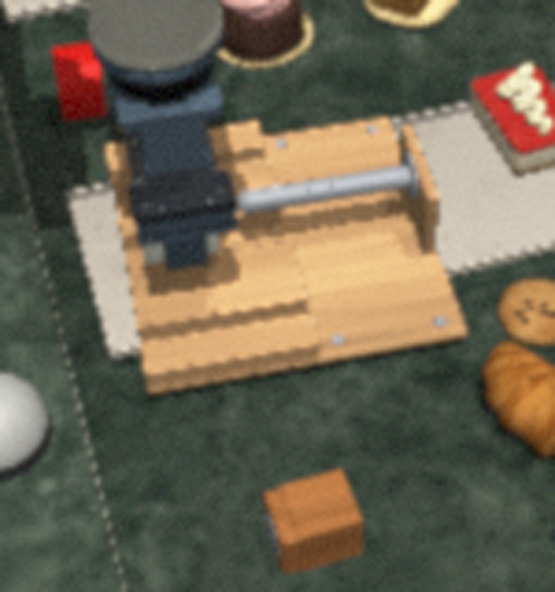

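The roll is in the fingers at (180,250), in line with the rod (245,200)–(410,180). Now slide it on.

{"method": "send_rows", "body": {"claw": [0.06,0.06,0.06,0.06,0.06,0.06,0.06,0.06,0.06,0.06], "travel": [[-0.012,0,0],[-0.026,0,0],[-0.045,0,0],[-0.065,0,0],[-0.09,0,0],[-0.115,0,0],[-0.14,0,0],[-0.155,0,0],[-0.162,0,0],[-0.162,0,0]], "twist": [0,0,0,0,0,0,0,0,0,0]}}

```text
clock: 6.5
tcp_pos: [662.2, -174.3, 56.7]
ee_rot: [[-0.943, 0.333, -0.0], [0.333, 0.943, -0.0], [0.0, -0.0, -1.0]]
wrist_force: [0.2, 0.2, -2.0]
width: 69.4
grasp_force: 20.0
```

```bash
python3 -c "
from h import *
plan(h2w(82,0),51)"
```

```text
t 6.5 tcp [ 662.2 -174.3   56.7] shift [-0.0087 -0.0002  0.0057] twist 0.0003 w 69.4 F [ 0.2  0.2 -2. ] hold [73.3  0.2]
```

{"method": "send_rows", "body": {"claw": [0.06,0.06,0.06,0.06,0.06,0.06,0.06,0.06,0.06,0.06], "travel": [[-0.002,0,0.001],[-0.004,0,0.003],[-0.006,0,0.005],[-0.008,0,0.005],[-0.0095,0,0.005],[-0.011,0,0.005],[-0.012,0,0.005],[-0.012,0,0.005],[-0.012,0,0.005],[-0.012,0,0.005]], "twist": [0,0,0,0,0,0,0,0,0,0], "grip_force": 12}}

```text
clock: 7.75
tcp_pos: [670.9, -177.4, 51.7]
ee_rot: [[-0.943, 0.333, -0.005], [0.333, 0.943, 0.002], [0.005, -0.0, -1.0]]
wrist_force: [-12.3, 4.7, 6.8]
width: 69.4
grasp_force: 12.0
```

```bash
python3 -c "
from h import *
plan(h2w(82,0),51)"
```

```text
t 7.75 tcp [ 670.9 -177.4   51.7] shift [ 0.0006 -0.0002  0.0007] twist 0.0001 w 69.4 F [-12.3   4.7   6.8] hold [82.6  0.2]
```

Contact with the end plate (13 N). Release, rise, and head to the narrow roll.

{"method": "send_rows", "body": {"claw": [0.091,0.091,0.091,0.091,0.091,0.091,0.091,0.091,0.091,0.091], "travel": [[0.001,0,0],[0.001,0,0],[0.001,0,0],[0.001,0,-0.02],[0.001,0,-0.06],[0.001,0,-0.1],[0.001,0,-0.12],[0.03,0.02,-0.13],[0.07,0.04,-0.13],[0.1,0.06,-0.13]], "twist": [0,0,0,0,0,0,0,0,0,0]}}

```text
clock: 9.0
tcp_pos: [598.1, -87.5, 183.6]
ee_rot: [[-0.943, 0.333, 0.002], [0.333, 0.943, -0.0], [-0.002, 0.0, -1.0]]
wrist_force: [-0.2, -0.0, -0.5]
width: 91.1
grasp_force: 0.0
```

```bash
python3 -c "
from h import *
plan(h2w(-86,90),180)"
```

```text
t 9.0 tcp [598.1 -87.5 183.6] shift [0.0699 0.0293 0.0035] twist 0.0001 w 91.1 F [-0.2 -0.  -0.5] hold [-16.1  60.7]
```

{"method": "send_rows", "body": {"claw": [0.091,0.091,0.091,0.091,0.091,0.091,0.091,0.091,0.091,0.091], "travel": [[0.04,0.015,0],[0.07,0.0293,0.0],[0.07,0.0293,0.0],[0.07,0.0293,0.0],[0.07,0.0293,0],[0.07,0.0293,0.0],[0.07,0.0293,0.0],[0.07,0.0293,0.0],[0.07,0.0293,0],[0.07,0.0293,0]], "twist": [0,0,0,0,0,0,0,0,0,0]}}

```text
clock: 10.25
tcp_pos: [542.7, -37.3, 181.9]
ee_rot: [[-0.943, 0.333, -0.0], [0.333, 0.943, 0.0], [0.0, 0.0, -1.0]]
wrist_force: [-0.2, -0.6, -0.3]
width: 91.3
grasp_force: 0.0
```

```bash
python3 -c "
from h import *
plan(h2w(-86,90),55)
im=snap('scene','s3')
import cv2; b=cv2.imread('pics/s3.png'); cv2.imwrite('pics/s3c.png',cv2.resize(b[145:305,200:350],None,fx=3.7,fy=3.7,interpolation=2))"
```

```text
t 10.25 tcp [542.7 -37.3 181.9] shift [0.001  0.0006 0.1269] twist 0.0003 w 91.3 F [-0.2 -0.6 -0.3] hold [-85.   89.4]
```

View pics/s3c.png

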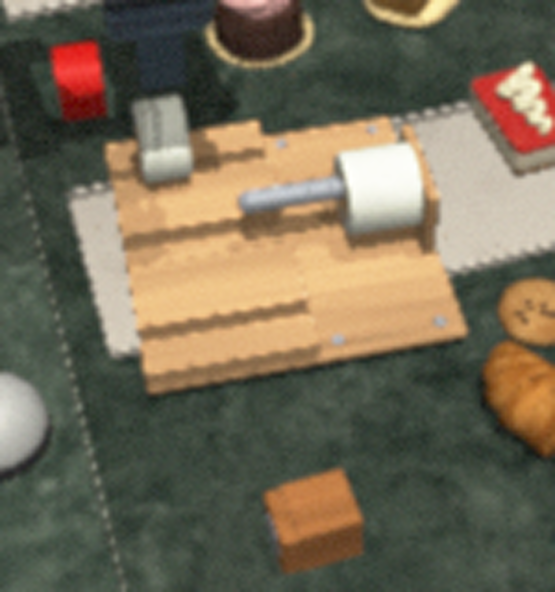

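The wide roll hangs against the end plate at (380,185). The narrow one is still in its groove at (165,140). Descend and grip.

{"method": "send_rows", "body": {"claw": [0.091,0.091,0.091,0.091,0.091,0.07,0.06,0.06,0.06,0.06], "travel": [[0.001,0.0006,0.03],[0.001,0.0006,0.06],[0.001,0.0006,0.1],[0.001,0.0006,0.127],[0.001,0.0006,0.127],[0.001,0.0006,0.127],[0.001,0.0006,0.127],[0.001,0.0006,0.127],[0.001,0.0006,0.127],[0.001,0.0006,0.127]], "twist": [0,0,0,0,0,0,0,0,0,0], "grip_force": 15}}

```text
clock: 11.55
tcp_pos: [542.8, -36.6, 55.9]
ee_rot: [[-0.943, 0.333, 0.002], [0.333, 0.943, -0.0], [-0.002, 0.0, -1.0]]
wrist_force: [0.7, 0.4, 9.4]
width: 70.2
grasp_force: 15.0
```

```bash
python3 -c "
from h import *
plan(h2w(-86,0),57)"
```

```text
t 11.55 tcp [542.8 -36.6  55.9] shift [ 0.0009 -0.0902 -0.0011] twist 0.0003 w 70.2 F [0.7 0.4 9.4] hold [-85.2  90.2]
```

{"method": "send_rows", "body": {"claw": [0.06,0.06,0.06,0.06,0.06,0.06,0.06,0.06,0.06,0.06], "travel": [[0.001,0,-0.01],[0.001,0,-0.012],[0.001,-0.03,-0.012],[0.001,-0.06,-0.012],[0.001,-0.0902,-0.01],[0.001,-0.0902,-0.002],[0.001,-0.0902,-0.002],[0.001,-0.0902,-0.002],[0.001,-0.0902,-0.002],[0.001,-0.0902,-0.002]], "twist": [0,0,0,0,0,0,0,0,0,0], "grip_force": 20}}

```text
clock: 12.8
tcp_pos: [511.1, -120.9, 57.1]
ee_rot: [[-0.943, 0.333, 0.0], [0.333, 0.943, -0.0], [-0.0, -0.0, -1.0]]
wrist_force: [-0.3, 0.0, -1.1]
width: 69.4
grasp_force: 20.0
```

```bash
python3 -c "
from h import *
plan(h2w(23,0),57)"
```

```text
t 12.8 tcp [ 511.1 -120.9   57.1] shift [-1.099e-01 -3.000e-04  1.000e-04] twist 0.0008 w 69.4 F [-0.3  0.  -1.1] hold [-86.9   0.2]
```

{"method": "send_rows", "body": {"claw": [0.06,0.06,0.06,0.06,0.06,0.06,0.06,0.06,0.06,0.06], "travel": [[-0.012,0,0],[-0.026,0,0],[-0.045,0,0],[-0.065,0,0],[-0.085,0,0],[-0.1,0,0],[-0.108,0,0],[-0.108,0,0],[-0.108,0,0],[-0.108,0,0]], "twist": [0,0,0,0,0,0,0,0,0,0]}}

```text
clock: 14.05
tcp_pos: [612.4, -157.0, 57.0]
ee_rot: [[-0.943, 0.333, -0.0], [0.333, 0.943, 0.0], [0.0, -0.0, -1.0]]
wrist_force: [0.1, 0.4, -1.4]
width: 69.4
grasp_force: 20.0
```

{"method": "send_rows", "body": {"claw": [0.06,0.06,0.06,0.06,0.06,0.06,0.06,0.06,0.06,0.06], "travel": [[-0.002,0,0.001],[-0.004,0,0.003],[-0.006,0,0.005],[-0.008,0,0.005],[-0.0095,0,0.005],[-0.011,0,0.005],[-0.012,0,0.005],[-0.012,0,0.005],[-0.012,0,0.005],[-0.012,0,0.005]], "twist": [0,0,0,0,0,0,0,0,0,0], "grip_force": 12}}

```text
clock: 15.3
tcp_pos: [623.6, -161.0, 51.8]
ee_rot: [[-0.943, 0.333, -0.001], [0.333, 0.943, 0.0], [0.001, -0.0, -1.0]]
wrist_force: [-4.8, 2.9, 1.0]
width: 70.3
grasp_force: 12.0
```

```bash
python3 -c "
from h import *
plan(h2w(30,0),51)"
```

```text
t 15.3 tcp [ 623.6 -161.    51.8] shift [0.0025 0.0002 0.0008] twist 0.0002 w 70.3 F [-4.8  2.9  1. ] hold [32.5 -0.2]
```

{"method": "send_rows", "body": {"claw": [0.06,0.06,0.06,0.091,0.091,0.091,0.091,0.091,0.091,0.091], "travel": [[-0.0015,0,0],[-0.003,0,0],[-0.003,0,0],[0.0,0,0],[0.0,0,0],[0.0,0,0],[0.0,0,-0.03],[0,0,-0.07],[0,0,-0.12],[0,0,-0.14]], "twist": [0,0,0,0,0,0,0,0,0,0]}}

```text
clock: 16.55
tcp_pos: [625.4, -161.7, 195.2]
ee_rot: [[-0.943, 0.333, 0.004], [0.333, 0.943, -0.002], [-0.005, -0.0, -1.0]]
wrist_force: [-0.0, 0.2, -0.4]
width: 91.0
grasp_force: 0.0
```

```bash
python3 -c "
from h import *
c=np.array([465.5,-395.5]);y=-.232
plan(c-15*np.array([np.cos(y),np.sin(y)]),185,y)"
```

```text
t 16.55 tcp [ 625.4 -161.7  195.2] shift [ 0.0878 -0.2754  0.0098] twist -0.1078 w 91.0 F [-0.   0.2 -0.4] hold [34.5 -0.2]
```

{"method": "send_rows", "body": {"claw": [0.091,0.091,0.091,0.091,0.091,0.091,0.091,0.091,0.091,0.091], "travel": [[0.018,-0.055,0.002],[0.036,-0.11,0.004],[0.054,-0.165,0.006],[0.072,-0.22,0.008],[0.088,-0.2754,0.01],[0.088,-0.2754,0.01],[0.088,-0.2754,0.01],[0.088,-0.2754,0.01],[0.088,-0.2754,0.01],[0.088,-0.2754,0.01]], "twist": [-0.05,-0.108,-0.108,-0.108,-0.108,-0.108,-0.108,-0.108,-0.108,-0.108]}}

```text
clock: 17.8
tcp_pos: [449.8, -391.0, 182.0]
ee_rot: [[-0.973, 0.229, 0.0], [0.229, 0.973, -0.0], [-0.0, -0.0, -1.0]]
wrist_force: [-0.3, -0.7, 0.3]
width: 91.2
grasp_force: 0.0
```

```bash
python3 -c "
from h import *
c=np.array([465.5,-395.5]);y=-.232
plan(c-15*np.array([np.cos(y),np.sin(y)]),6,y)
im=snap('scene','s4'); t=snap('top','t4')
import cv2; b=cv2.imread('pics/s4.png')[165:315,220:360];t=cv2.imread('pics/t4.png')[140:290,200:340]
cv2.imwrite('pics/s4c.png',cv2.resize(np.hstack([b,t]),None,fx=2.8,fy=2.8,interpolation=2))"
```

```text
t 17.8 tcp [ 449.8 -391.   182. ] shift [-0.0013 -0.0007  0.176 ] twist 0.0012 w 91.2 F [-0.3 -0.7  0.3] hold [ -54.6 -275. ]
```

View pics/s4c.png

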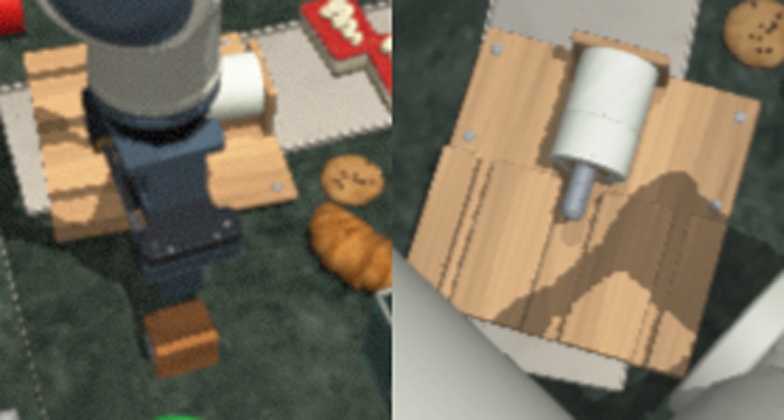

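Both rolls sit together against the end plate (605,115 in the right half), with the rod tip free at (575,205). The cap is under the gripper at (180,340). Descend to grip it with a 70 mm opening.

{"method": "send_rows", "body": {"claw": [0.075,0.07,0.07,0.07,0.07,0.07,0.04,0.035,0.035,0.035], "travel": [[-0.001,-0.0005,0.04],[-0.001,-0.0005,0.08],[-0.001,-0.0005,0.12],[-0.001,-0.0005,0.155],[-0.001,-0.0005,0.176],[-0.001,-0.0005,0.176],[-0.001,-0.0005,0.176],[-0.001,-0.0005,0.176],[-0.001,-0.0005,0.176],[-0.001,-0.0005,0.176]], "twist": [0,0,0,0,0,0,0,0,0,0], "grip_force": 25}}

```text
clock: 19.15
tcp_pos: [450.6, -392.5, 6.9]
ee_rot: [[-0.973, 0.23, 0.001], [0.23, 0.973, -0.001], [-0.001, -0.001, -1.0]]
wrist_force: [-0.4, -0.2, 6.7]
width: 46.1
grasp_force: 25.0
```

```bash
python3 -c "
from h import *
plan(h2w(-120,0),130)"
```

```text
t 19.15 tcp [ 450.6 -392.5    6.9] shift [ 0.0362  0.2816 -0.1234] twist 0.1083 w 46.1 F [-0.4 -0.2  6.7] hold [ -53.4 -276.2]
```

{"method": "send_rows", "body": {"claw": [0.035,0.035,0.035,0.035,0.035,0.035,0.035,0.035,0.035,0.035], "travel": [[0,0,-0.03],[0,0,-0.08],[0,0,-0.115],[0.01,0.05,-0.123],[0.02,0.11,-0.123],[0.025,0.17,-0.123],[0.03,0.22,-0.123],[0.03,0.26,-0.123],[0.03,0.281,-0.123],[0.03,0.281,-0.123]], "twist": [0,0,0,0.03,0.06,0.09,0.108,0.108,0.108,0.108]}}

```text
clock: 20.4
tcp_pos: [485.7, -110.7, 129.3]
ee_rot: [[-0.944, 0.331, 0.0], [0.331, 0.944, -0.0], [-0.0, 0.0, -1.0]]
wrist_force: [0.2, -0.4, -1.1]
width: 46.1
grasp_force: 25.0
```

```bash
python3 -c "
from h import *
plan(h2w(-105,0),59)"
```

```text
t 20.4 tcp [ 485.7 -110.7  129.3] shift [-0.0092 -0.0013  0.0703] twist 0.0023 w 46.1 F [ 0.2 -0.4 -1.1] hold [-114.2    1.3]
```

{"method": "send_rows", "body": {"claw": [0.035,0.035,0.035,0.035,0.035,0.035,0.035,0.035,0.035,0.035], "travel": [[-0.002,-0.001,0.02],[-0.005,-0.001,0.04],[-0.0085,-0.001,0.06],[-0.0085,-0.001,0.07],[-0.0085,-0.001,0.07],[-0.0085,-0.001,0.07],[-0.0085,-0.001,0.07],[-0.0085,-0.001,0.07],[-0.0085,-0.001,0.07],[-0.0085,-0.001,0.07]], "twist": [0.002,0.002,0.002,0.002,0.002,0.002,0.002,0.002,0.002,0.002]}}

```text
clock: 21.65
tcp_pos: [493.3, -115.6, 59.0]
ee_rot: [[-0.942, 0.335, 0.0], [0.335, 0.942, -0.0], [-0.0, -0.0, -1.0]]
wrist_force: [-0.2, -1.5, -0.9]
width: 45.5
grasp_force: 25.0
```

```bash
python3 -c "
from h import *
plan(h2w(-65,0),59)
im=snap('scene','s5')
import cv2; b=cv2.imread('pics/s5.png')[165:265,215:335]
cv2.imwrite('pics/s5c.png',cv2.resize(b,None,fx=5.5,fy=5.5,interpolation=2))"
```

```text
t 21.65 tcp [ 493.3 -115.6   59. ] shift [-0.0405  0.0009  0.    ] twist -0.0017 w 45.5 F [-0.2 -1.5 -0.9] hold [-105.5   -0.8]
```

View pics/s5c.png

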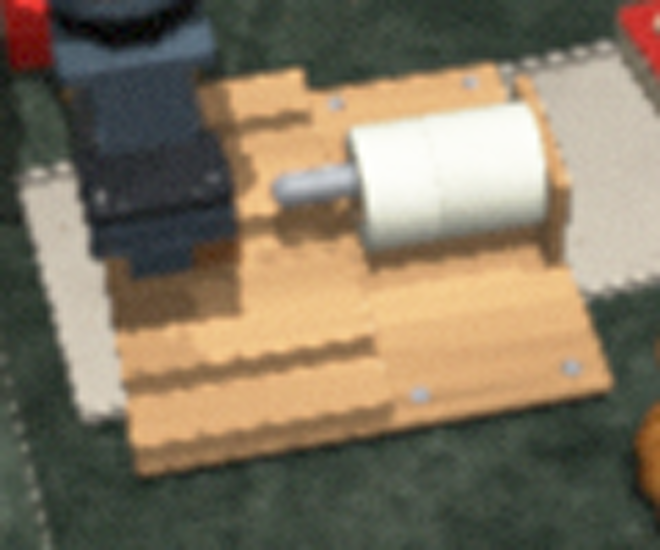

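The cap's wooden front shows at (215,245), ahead of the fingers and in line with the rod tip (280,190). Advance slowly and watch the force.

{"method": "send_rows", "body": {"claw": [0.035,0.035,0.035,0.035,0.035,0.035,0.035,0.035,0.035,0.035], "travel": [[-0.006,0.0008,0],[-0.012,0.0008,0],[-0.018,0.0008,0],[-0.022,0.0008,0],[-0.025,0.0008,0],[-0.028,0.0008,0],[-0.031,0.0008,0],[-0.034,0.0008,0],[-0.034,0.0008,0],[-0.034,0.0008,0]], "twist": [-0.0015,-0.0015,-0.0015,-0.0015,-0.0015,-0.0015,-0.0015,-0.0015,-0.0015,-0.0015]}}

```text
clock: 22.95
tcp_pos: [525.2, -125.4, 58.7]
ee_rot: [[-0.943, 0.334, -0.001], [0.334, 0.943, 0.001], [0.001, 0.001, -1.0]]
wrist_force: [1.8, 8.2, -3.5]
width: 46.1
grasp_force: 25.0
```

```bash
python3 -c "
from h import *
plan(h2w(-38,0),59);print(RH.T@arm.get_obs()['wrist_force'][:2],arm.get_obs()['wrist_torque'])"
```

```text
t 22.95 tcp [ 525.2 -125.4   58.7] shift [-0.0341 -0.0006 -0.0004] twist -0.0001 w 46.1 F [ 1.8  8.2 -3.5] hold [-72.1   0.6]
[-1.05353871  8.36037381] [ 1.44441526 -0.12407552  0.38127885]
```

{"method": "send_rows", "body": {"claw": [0.035,0.035,0.035,0.035,0.035,0.035,0.035,0.035,0.035,0.035], "travel": [[0,0.001,0.0003],[-0.003,0.001,0.0003],[-0.006,0.001,0.0003],[-0.009,0.001,0.0003],[-0.012,0.001,0.0003],[-0.015,0.001,0.0003],[-0.018,0.001,0.0003],[-0.02,0.001,0.0003],[-0.02,0.001,0.0003],[-0.02,0.001,0.0003]], "twist": [0,0,0,0,0,0,0,0,0,0]}}

```text
clock: 24.2
tcp_pos: [544.9, -132.1, 58.7]
ee_rot: [[-0.943, 0.334, 0.0], [0.334, 0.943, -0.0], [-0.0, -0.0, -1.0]]
wrist_force: [1.7, 0.7, 0.2]
width: 45.9
grasp_force: 25.0
```

```bash
python3 -c "
from h import *
plan(h2w(-38,0),59);print(RH.T@arm.get_obs()['wrist_force'][:2],arm.get_obs()['wrist_torque'])"
```

```text
t 24.2 tcp [ 544.9 -132.1   58.7] shift [-0.0133 -0.0009 -0.0003] twist -0.0003 w 45.9 F [1.7 0.7 0.2] hold [-51.3   0.9]
[1.41280087 1.24685218] [ 0.19949981 -0.27146778  0.0419765 ]
```

{"method": "send_rows", "body": {"claw": [0.035,0.035,0.035,0.035,0.035,0.035,0.035,0.035,0.035,0.035], "travel": [[-0.003,0,0],[-0.006,0,0],[-0.009,0,0],[-0.011,0,0],[-0.0125,0,0],[-0.0135,0,0],[-0.0145,0,0],[-0.0155,0,0],[-0.0155,0,0],[-0.0155,0,0]], "twist": [0,0,0,0,0,0,0,0,0,0]}}

```text
clock: 25.45
tcp_pos: [557.1, -136.3, 58.5]
ee_rot: [[-0.943, 0.334, -0.004], [0.334, 0.943, 0.001], [0.004, -0.0, -1.0]]
wrist_force: [-12.4, 5.1, 9.8]
width: 45.7
grasp_force: 25.0
```

```bash
python3 -c "
from h import *
plan(h2w(-38,0),59);print(RH.T@arm.get_obs()['wrist_force'][:2],arm.get_obs()['wrist_torque'])"
```

```text
t 25.45 tcp [ 557.1 -136.3   58.5] shift [-0.0004 -0.0009 -0.0005] twist -0.0001 w 45.7 F [-12.4   5.1   9.8] hold [-38.4   0.9]
[-13.35593665   0.6742976 ] [0.98312882 2.05354563 0.01189351]
```

Solid contact at the predicted home. A touch more push, then release and retreat.

{"method": "send_rows", "body": {"claw": [0.035,0.035,0.035,0.06,0.08,0.08,0.08,0.08,0.08,0.08], "travel": [[-0.001,0,0],[-0.0015,0,0],[-0.0015,0,0],[0.002,0,0],[0.002,0,0],[0.002,0,0],[0.002,0,-0.03],[0.002,0,-0.08],[0.002,0,-0.13],[0.002,0,-0.16]], "twist": [0,0,0,0,0,0,0,0,0,0]}}

```text
clock: 26.7
tcp_pos: [558.3, -136.8, 221.3]
ee_rot: [[-0.943, 0.334, 0.003], [0.334, 0.943, -0.001], [-0.003, -0.0, -1.0]]
wrist_force: [0.8, 0.5, -0.4]
width: 80.2
grasp_force: 0.0
```

{"method": "send_rows", "body": {"claw": [0.08,0.08,0.08,0.08,0.08,0.08,0.08,0.08,0.08,0.08], "travel": [[0.02,0.06,0],[0.04,0.12,0],[0.06,0.18,0],[0.07,0.23,0],[0.08,0.28,0],[0.08,0.3,0],[0.08,0.3,0],[0.08,0.3,0],[0.08,0.3,0],[0.08,0.3,0]], "twist": [0,0,0,0,0,0,0,0,0,0]}}

```text
clock: 27.95
tcp_pos: [582.2, 172.1, 218.8]
ee_rot: [[-0.942, 0.335, 0.0], [0.335, 0.942, -0.0], [-0.0, -0.0, -1.0]]
wrist_force: [0.4, 0.0, -1.0]
width: 79.9
grasp_force: 0.0
```

```bash
python3 -c "
from h import *
im=snap('scene','s6');t=snap('top','t6')
for n,i in(('s',im),('t',t)):
  print(n,[proj(i,np.r_[h2w(x,y),z]).round(1).tolist()[0] for x,y,z in((-53,23,98),(-53,-23,98),(7,-23,98))])
b=cv2.imread('pics/s6.png')[165:265,215:335];t=cv2.imread('pics/t6.png')[150:250,215:335]
cv2.imwrite('pics/s6c.png',cv2.resize(np.hstack([b,t]),None,fx=3.3,fy=3.3,interpolation=2))"
```

```text
s [[257.5, 190.6], [260.2, 201.4], [280.1, 198.0]]
t [[251.7, 219.5], [270.5, 224.7], [277.6, 200.6]]
```

View pics/s6c.png

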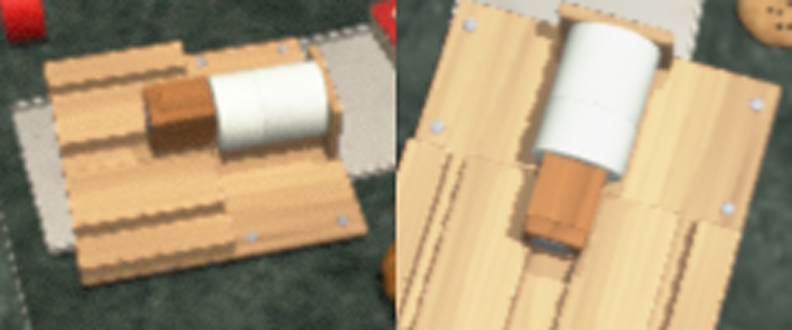

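The cap sits on the rod, straight and close against the narrow roll (scene 180,115; top 565,200). Its corners fall within 1–3 px of where the home pose should project. The rolls and pastries look right, so I'm handing in.

```bash
python3 -c "
from h import *
print(finish_job())"
```

```text
the job is handed in; nothing more can be done
None
```

The holder is loaded in order: wide roll against the end plate, narrow roll up against it, and the end cap pushed home and released. The job was handed in at about 28 s, but no verdict came back.

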